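# Block the beam, then open the laser guard gate and hold it wide

## Task

We need to reach the dish inside the laser guard, so first make the beam safe: lay the black bar with yellow ends across the two forked posts in front of the laser, down on the floor of both forks, and let go of it. Then squeeze the red lock catch until the gate pops ajar onto its safety catch, let the red one go, squeeze the yellow safety catch and swing the gate outwards past its detent until it is wide open, nearly at its stop. Finish while holding it there, still squeezing the yellow catch, and leave the jar, the beaker and the lens where they stand.

Things in the scene. Friction and masses are not known exactly. Their poses are not given: they have to be found in the camera images.
- bar: Beam-block bar, black with yellow ends, loose: 140 mm long (its x), 18 mm thick (its y), 32 mm tall (its z), about 0.2 kg. Origin at the centre of its underside. It starts standing on the table on a long 18 mm edge, the same way up as it must lie in the forks.
- guard: Laser guard, fixed: black fence 120 mm high, open on top, laser head and forked posts beside it. Origin on the gate's hinge axis at the table, z up. Here the shut gate lies along -x and swings out to -y (anticlockwise from above). Fenced: x -275 to 103, y -13 to 213 mm; laser: x -175 to -85, y 350 to 510. Nothing is above 121 mm but the catches (167 mm).
- bar_seat (a point): Where the middle of the bar's underside belongs: midway between the forked posts, on the fork floors' level, 64 mm above the table. Axes as guard; the bar lies along x. Forks 45 mm either way in x, 20 mm long each, prongs 18 mm high and 24 mm apart in y (bar 18): 70 mm free between the forks for fingers. In y the fence is 72 mm to one side, the laser 65 mm to the other.
- lock_grip (a point): Red lock catch, fixed on the fence 215 mm along -x from the hinge: middle of its two red tabs, 146 mm above the table. Axes as guard. Tabs: 8 mm thick in x, 22 wide in y, from 125 to 167 mm up, outer faces 50 mm apart in x. Pinched along x each slides in 8 mm and stops; geared, the middle stays put. Springs: 5 to 7 N a tab. Rail under them, top at 124 mm. 6 mm frees the gate.
- lock_bolt (a joint): Travel of each red tab: 0 at rest, 0.008 m squeezed right in; springs back when let go.
- gate: The gate, black panel with yellow stripes: 172 mm long, 6 mm thick, its top edge 120 mm above the table. Origin on the hinge axis at the table; axes turn with it (as guard when shut; -x points from the hinge to its free end). It carries the yellow safety catch.
- safety_grip (a point): Yellow safety catch on the gate's top edge, also its handle: middle of its two tabs, 146 mm above the table, 110 mm from the hinge axis, 105 mm from the red catch's middle when shut. Same tabs, sizes, rail, travel and springs as the red catch; pinched along its own x, that is along the gate. Keep it squeezed until the gate is beyond 0.3 rad, clear of the strike.
- safety_bolt (a joint): Travel of each yellow tab: 0 at rest, 0.008 m squeezed right in (about 6 mm frees the gate); springs back when let go.
- hinge_top (a point): Point on the gate's vertical hinge axis, 120 mm above the table. Axes as guard.
- gate_hinge (a joint): Gate angle: 0 shut, grows as it swings out, stop at 1.5 rad. Squeezing the red catch lets a plunger push it ajar to about 0.17 rad, where the safety bolt hooks its strike. A damped spring always closes it, about 3 N at the yellow catch. A ridge at 0.75 rad is the detent: some 10 N at the catch to pass; let go beyond it, the gate falls back to about 0.8 rad.
- jar: Clear jar with blue contents and black cap, 52 mm across, 62 mm tall; origin at the centre of its underside. Leave alone.
- beaker: Glass beaker, 66 mm across, 85 mm tall; origin at the centre of its underside. Leave alone.
- lens: Round lens in a black mount on a steel post with a round foot, 50 mm across, 93 mm tall; origin at the centre of its underside. Leave alone.

How it is judged:
On the way, in this order (a step that is already met when the one before it is completed fails the run):
1. the bar lies down in both forks and has been let go, the gate still shut (x of bar in the frame of bar_seat between -0.015 and 0.015 m and y of bar in the frame of bar_seat between -0.005 and 0.005 m and z of bar in the frame of bar_seat between -0.004 and 0.004 m and angle between the x axis of bar and the x axis of guard, either way round below 0.1 rad and angle between bar's own z axis and vertical below 0.1 rad and contact force between the fingers and bar below 0.1 N and value of joint gate_hinge below 0.04 rad), for 0.2 s.
2. the lock catch has freed the gate and it stands ajar on its safety catch (value of joint gate_hinge between 0.1 and 0.23 rad and value of joint safety_bolt below 0.003 m), for 0.2 s.
3. the gate is swung clear of the safety catch's strike, with the fingers on it (value of joint gate_hinge above 0.3 rad and contact force between the fingers and gate above 1 N), for 0.1 s.
4. the gate is past its detent (value of joint gate_hinge above 0.86 rad), for 0.1 s.
At the end, for the whole second after the job is handed in: Gate still, over 1.15 rad (66 degrees) open, fingers on it (over 1 N) and the yellow catch squeezed (over 2 mm); bar resting on both fork floors (4 mm in height, 15 mm along, 5 mm across, 0.1 rad in line and level); jar, beaker and lens where they stood (25 mm) (value of joint gate_hinge above 1.15 rad and velocity of joint gate_hinge between -0.05 and 0.05 rad/s and contact force between the fingers and gate above 1 N and x of bar in the frame of bar_seat between -0.015 and 0.015 m and y of bar in the frame of bar_seat between -0.005 and 0.005 m and z of bar in the frame of bar_seat between -0.004 and 0.004 m and angle between the x axis of bar and the x axis of guard, either way round below 0.1 rad and angle between bar's own z axis and vertical below 0.1 rad and linear speed of bar below 0.02 m/s and value of joint safety_bolt above 0.002 m); the arm keeps its last pose, push and grip.
It fails at once if the jar is moved more than 25 mm or tipped (distance of jar from where it was at the start of the episode above 0.025 m or angle between jar's own z axis and vertical above 0.3 rad).
It fails at once if the beaker is moved more than 25 mm or tipped (distance of beaker from where it was at the start of the episode above 0.025 m or angle between beaker's own z axis and vertical above 0.3 rad).
It fails at once if the lens is moved more than 25 mm or tipped (distance of lens from where it was at the start of the episode above 0.025 m or angle between lens's own z axis and vertical above 0.3 rad).
It also fails if it takes over 54 s, if anything falls off the work surface, if the arm or the gripper's body presses on something with over 40 N, if the wrist force passes 120 N, or if a joint passes its speed limit or range.

## Robot

A 6-joint arm with a two-finger parallel gripper is mounted at the origin on the work surface. World frame = base frame: x ahead of the robot, y to its left, z up, the work surface at z = 0. Lengths are in m, angles in rad, forces in N, time in s.
With the tool pointing down it reaches from about 0.275 to 0.75 m from the base axis. Payload 10.2 kg.
Tool frame: the origin (TCP) lies where the fingers leave the gripper's body, on its centre line; the fingertips stand 64 mm ahead of it and the grasp point (between the pads) lies 45 mm ahead of it; z points along the fingers, y is the line along which they close (so a half turn about z gives the same grasp; the last joint's range is limited). The gripper opens to 88 mm and grips with 3 to 60 N. Pads are 18 mm wide; open, the fingers measure 123 mm over their backs; the gripper's body (75 mm by 187 mm) begins 45 mm behind the grasp point.
Start: joints at [-1.391, 0.313, 1.498, -0, 1.331, -0.223], TCP at [0.206, -0.483, 0.303] pointing down, gripper open.
Joint ranges: [-2.94, 2.94], [-0.97, 2.17], [0.19, 2.56], [-1.23, 4.37], [0.02, 3.11], [-2.88, 2.88]. Speed limits (rad/s): [2.39, 2.39, 3.01, 3.14, 3.14, 3.14].

## Interface

Orientations are given as a rotation vector (axis times angle).
In Python, from cell import r gives the robot as it stands.
- The arm moves only by the tool arm_command, never from a script. Its argument "commands" is one flat list of numbers, 4 for each row, row after row: the shift along the tool's x, y, z in cm, then the turn about the tool's z in rad. In form: [dx, dy, dz, twist, dx, dy, dz, twist, ...]. A call has 1 to 8 rows; each row is the pose to reach, as a shift and turn from the pose commanded when the call began, along the tool's axes at that moment; what a row does not reach only later rows make up. A row lasts 1/12 s, in which the tool goes at most 41.7 mm and 7.16 degrees, less where a joint would pass 70% of its speed; a pose out of reach is approached as far as the arm can. A call with a gripper value outside its range is refused whole. "gripper" is the finger opening in cm, from 0 to 8.81, set as the call begins (left out, the last holds). The fingers move at their own pace and stop on an object; "newtons" is the grip in N (left out, the last holds). Time passes only in rows, so rows that repeat a pose let the fingers close. It gives the time, the measured TCP pose, the force, the opening and the grip force at its end, in the units of the state.
- r.state(): the state, without advancing time (a new reading comes with each control period).
- r.camera(name): name is "side" or "top" or "wrist"; returns the picture (420x560x3 uint8, red, green, blue); there is no depth.
- r.get_calibration(name): a dict with "fov_y" (degrees; the focal length in pixels is half the picture's height over the tangent of half this angle, whatever the lens; pixels are square), "cx", "cy" (the principal point, pixels), "R" (3x3) and "t" (3): a world point X has camera coordinates R X + t. Camera axes: x right, y down, z forward; pixel columns grow to the right and rows downward; lengths in m; the calibration is good to about 2 mm. A picture is of the moment at which its call begins: read the wrist's pose just before it. get_calibration takes no time and is no camera call; for the wrist camera it gives the pose at the moment of the call.
- r.job_done(): hands the job in; it is judged then, once.
Trained networks look in the newest picture that a camera, given by its name, has taken for a name from the list of things; names that differ only in an ending like _2 or _b are one class to them, and where a whole thing is asked for, a point or a joint stands for the part that bears it (a point fixed in the world has none). Each returns a list of dicts, best first, with "score" (0 to 1); they miss things now and then, are a little off and sometimes report something else, mostly with a low value. They report only what shows in the picture. A call takes as long as a camera call.
- r.spot_in(thing, camera): "box" ([left, top, right, bottom] in pixels, round what is visible of it).
- r.silhouettes(thing, camera): "pixels" (420x560 bool, what is visible of it) and "box" ([left, top, right, bottom] in pixels, round what is visible of it).
- r.spot_point(thing, camera): "centre" ([column, row] in pixels: a listed point, or the origin of a listed thing).
The state is a dict: "time_s": time; "joint_positions": joint angles; "dq": joint speeds; "joint_torque": joint torques, N m; "tool_pos": TCP position; "tcp_rot": TCP orientation; "wrist_force": force on the tool from outside, world axes, zero at the start; "moment": the same for the moment, N m; "finger_gap": finger opening in m; "grip_force": force on a finger pad.
Only numpy, scipy, OpenCV 4.12 (cv2) and the standard library are available. Lean on these libraries where they do the work, as an engineer would, in place of code of your own. Each camera call takes 0.05 s, during which the arm holds its last target. There are 200 camera calls.

## Working session

There is one attempt and no reset: what is moved stays moved. The work goes in short steps, Python scripts to look and compute and a tool call to move; the robot and the scene stay as the last step left them, time stands still between calls to the robot, and variables do not carry over. Pictures are saved under pics/ and viewed, at most 12 in all, crops included, and the job is handed in when it is done.

Besides the shell and the picture viewer there is one more tool, called after "Call:" in YAML: its name, and indented under it one key for each argument. arm_command: Moves the arm, as the interface text tells. Its arguments: {"type":"object","properties":{"commands":{"type":"array","items":{"type":"number"}},"gripper":{"type":"number"},"newtons":{"type":"number"}},"required":["commands"]}

```bash
mkdir -p pics; ls
python3 - <<'E'
from cell import r
import cv2, numpy as np
s=r.state(); print(s['time_s'],s['tool_pos'],s['tcp_rot'],s['finger_gap'])
ims=[]
for c in ['top','side']:
    im=r.camera(c); cv2.imwrite(f'pics/{c}0.png',im[:,:,::-1])
    k=r.get_calibration(c); print(c,k)
    for t in ['bar','bar_seat','lock_grip','safety_grip','hinge_top','jar','beaker','lens','guard']:
        d=r.spot_point(t,c); print(t,[(np.round(x['centre'],1).tolist(),round(x['score'],2)) for x in d[:2]])
E
```

```text
pics
0.0 [ 0.20576395 -0.48282132  0.30216237] [-3.07683411e+00 -6.28199739e-01 -7.20921980e-05] 0.08838117134331586
top {'fov_y': 47.245959691864094, 'cx': 277.74913184880035, 'cy': 206.24053930289816, 'R': array([[ 0.00357789, -0.99996004,  0.00819203],
       [-0.99740483, -0.00415759, -0.07187709],
       [ 0.07190828, -0.0079136 , -0.99737985]]), 't': array([-0.0292935 ,  0.58801314,  1.36371836])}
bar [([392.5, 250.9], 0.89)]
bar_seat [([185.7, 240.1], 0.62)]
lock_grip [([289.8, 265.7], 0.88)]
safety_grip [([289.7, 228.5], 0.8), ([285.0, 184.5], 0.17)]
hinge_top [([287.2, 185.0], 0.95)]
jar [([322.4, 161.8], 0.63)]
beaker [([371.1, 186.9], 0.74)]
lens [([181.7, 196.5], 0.62)]
guard [([286.3, 196.2], 0.82)]
side {'fov_y': 49.7346675787727, 'cx': 278.12433012251154, 'cy': 209.5344155625159, 'R': array([[-0.68647574, -0.72709606, -0.00907619],
       [-0.55896211,  0.53563612, -0.63297338],
       [ 0.46509399, -0.42944763, -0.77412035]]), 't': array([0.40647473, 0.39917501, 0.93814729])}
bar [([399.9, 189.4], 0.66)]
bar_seat [([236.4, 302.7], 0.69)]
lock_grip [([349.7, 224.8], 0.9)]
safety_grip [([313.2, 203.8], 0.6)]
hinge_top [([278.6, 186.0], 0.92)]
jar [([288.5, 182.2], 0.7)]
beaker [([337.1, 167.2], 0.73)]
lens [([199.7, 278.8], 0.83)]
guard [([279.2, 214.7], 0.61), ([338.3, 164.7], 0.34)]
```

```bash
cat > h.py <<'E'
from cell import r
import cv2, numpy as np
def ray(c,uv,k=None):
    k=k or r.get_calibration(c); f=210/np.tan(np.radians(k['fov_y'])/2); R=np.array(k['R']); t=np.array(k['t'])
    d=R.T@np.array([(uv[0]-k['cx'])/f,(uv[1]-k['cy'])/f,1]); return -R.T@t, d
def onz(c,uv,z,k=None):
    o,d=ray(c,uv,k); return o+d*(z-o[2])/d[2]
def proj(c,X,k=None):
    k=k or r.get_calibration(c); f=210/np.tan(np.radians(k['fov_y'])/2)
    p=np.array(k['R'])@X+np.array(k['t']); return np.array([k['cx']+f*p[0]/p[2],k['cy']+f*p[1]/p[2]])
E
python3 - <<'E'
from h import *
P={'bar':(0,[392.5,250.9],[399.9,189.4]),'bar_seat':(.064,[185.7,240.1],[236.4,302.7]),'lock_grip':(.146,[289.8,265.7],[349.7,224.8]),'safety':(.146,[289.7,228.5],[313.2,203.8]),'hinge':(.12,[287.2,185],[278.6,186]),'jar':(0,[322.4,161.8],[288.5,182.2]),'beaker':(0,[371.1,186.9],[337.1,167.2]),'lens':(0,[181.7,196.5],[199.7,278.8])}
for n,(z,a,b) in P.items():
    print(n,np.round(onz('top',a,z),4),np.round(onz('side',b,z),4))
a=cv2.imread('pics/top0.png');b=cv2.imread('pics/side0.png')
cv2.imwrite('pics/a.png',cv2.resize(a[100:320,130:450],(800,550)));cv2.imwrite('pics/b.png',cv2.resize(b[110:350,130:480],(800,549)))
E
```

```text
bar [ 0.4605 -0.3622  0.    ] [ 0.4668 -0.367   0.    ]
bar_seat [0.4897 0.2286 0.064 ] [0.4861 0.228  0.064 ]
lock_grip [ 0.4242 -0.0579  0.146 ] [ 0.4205 -0.0679  0.146 ]
safety [ 0.5209 -0.0575  0.146 ] [ 0.523  -0.0527  0.146 ]
hinge [ 0.6383 -0.0514  0.12  ] [ 0.64   -0.0484  0.12  ]
jar [ 0.7217 -0.1585  0.    ] [ 0.7107 -0.154   0.    ]
beaker [ 0.6479 -0.3016  0.    ] [ 0.653  -0.3031  0.    ]
lens [0.6171 0.2542 0.    ] [0.6293 0.234  0.    ]
```

View pics/a.png

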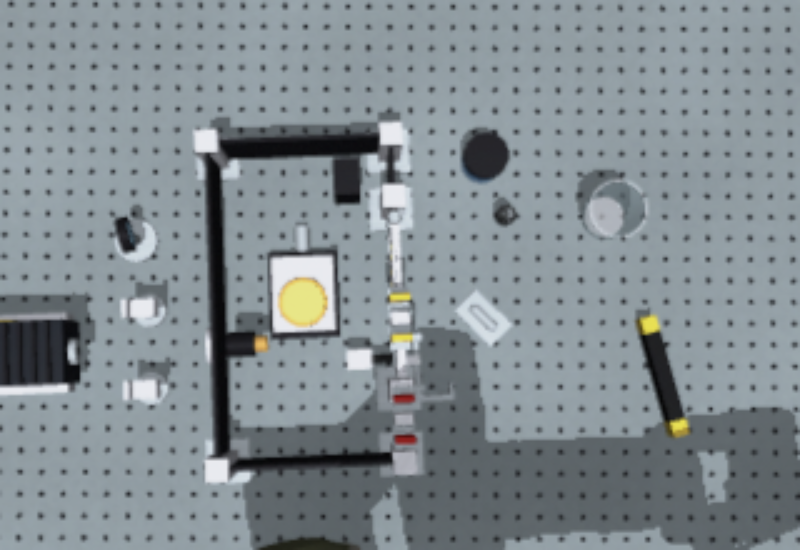

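View pics/b.png

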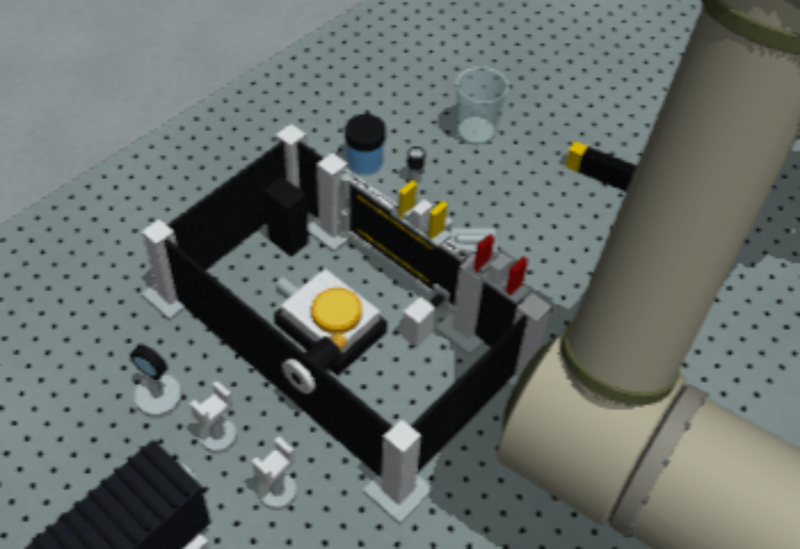

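The top view shows the guard with the shut gate running towards the robot: yellow catch at about (290,227), red at (291,267). The two fork posts are at about (186,223) and (187,256). The bar's ends are at about (390,230) and (402,271), and it is clear of the other objects. The side view agrees; there the arm hides part of the bar.

```bash
cat >> h.py <<'E'
from scipy.spatial.transform import Rotation as Ro
def go(X,head,s=None):
    """rows units needed from the commanded~measured pose to TCP X, tool-y heading head (tool down)"""
    s=s or r.state(); R=Ro.from_rotvec(s['tcp_rot']).as_matrix()
    d=R.T@(np.array(X)-s['tool_pos'])*100; h=np.arctan2(R[1,1],R[0,1])
    tw=-((head-h+np.pi)%(2*np.pi)-np.pi)
    print('shift cm',np.round(d,2),'twist',round(tw,3),'head now',round(h,3)); return d,tw
E
python3 - <<'E'
from h import *
from scipy.optimize import least_squares
G={'bar_seat':[-.13,.285,.064],'lock':[-.215,0,.146],'saf':[-.11,0,.146],'hinge':[0,0,.12]}
O={'bar_seat':([185.7,240.1],[236.4,302.7]),'lock':([289.8,265.7],[349.7,224.8]),'saf':([289.7,228.5],[313.2,203.8]),'hinge':([287.2,185],[278.6,186])}
def W(p,g):
    c,s=np.cos(p[2]),np.sin(p[2]); return np.array([p[0]+c*g[0]-s*g[1],p[1]+s*g[0]+c*g[1],g[2]])
K={c:r.get_calibration(c) for c in('top','side')}
def f(p): return np.concatenate([proj(c,W(p,G[n]),K[c])-O[n][i] for n in G for i,c in enumerate(K)])
q=least_squares(f,[.64,-.05,.05],loss='soft_l1'); print(q.x,np.round(q.fun.reshape(-1,4),1))
for n in G: print(n,np.round(W(q.x,G[n]),4))
im=cv2.imread('pics/top0.png'); hsv=cv2.cvtColor(im,cv2.COLOR_BGR2HSV)
m=cv2.inRange(hsv,(20,120,90),(35,255,255)); n,l,st,ce=cv2.connectedComponentsWithStats(m)
E=[]
for i in range(1,n):
    if st[i,4]>8 and ce[i][0]>370: E.append(onz('top',ce[i],.03)); print(ce[i],st[i,4],E[-1])
d=E[0]-E[1]; print(np.linalg.norm(d),np.arctan2(d[1],d[0]),(E[0]+E[1])/2)
c=(E[0]+E[1])/2
go([c[0],c[1],.2],np.arctan2(d[1],d[0])-np.pi/2)
E
```

```text
[ 0.63638778 -0.04886798  0.06501433] [[ 0.5  0.6 -0.2 -0.8]
 [ 1.9  0.9 -1.9  0.9]
 [-0.6 -2.2 -0.1 -1.6]
 [-1.   0.7  1.1  0.7]]
bar_seat [0.4881 0.2271 0.064 ]
lock [ 0.4218 -0.0628  0.146 ]
saf [ 0.5266 -0.056   0.146 ]
hinge [ 0.6364 -0.0489  0.12  ]
[389.28 229.52] 50 [ 0.52203077 -0.34637158  0.03      ]
[401.2173913  270.52173913] 46 [ 0.40561176 -0.37886512  0.03      ]
0.12086858539823796 0.27218187303259656 [ 0.46382126 -0.36261835  0.03      ]
shift cm [28.46 -0.96 10.27] twist 0.131 head now -1.168
```

Call:
arm_command:
  commands: [4,-0.1,1,0.1,8,-0.3,2,0.13,12,-0.5,3.5,0.13,16,-0.6,5,0.13,20,-0.8,6.5,0.13,24,-0.9,8,0.13,28.4,-0.95,9.3,0.13,28.4,-0.95,9.3,0.13]
  gripper: 6

```text
time_s: 1.67
tool_pos: [0.4669, -0.3596, 0.2074]
tcp_rot: [-3.109, -0.433, 0.001]
wrist_force: [1.1, 0.2, -0.3]
finger_gap: 0.0602
grip_force: 0.0
```

Run:
```python
from h import *
k=r.get_calibration('wrist'); s=r.state(); im=r.camera('wrist')[:,:,::-1].copy(); cv2.imwrite('pics/w1.png',im)
print(s['time_s'],s['tool_pos'],k['t'],-np.array(k['R']).T@k['t'])
print(r.spot_point('bar','wrist')[:1])
m=r.silhouettes('bar','wrist')[0]; px=m['pixels'].astype(np.uint8); print(m['score'],m['box'],px.sum(),cv2.minAreaRect(np.argwhere(px)[:,::-1].astype(np.float32)))
hsv=cv2.cvtColor(im,cv2.COLOR_BGR2HSV)
y=cv2.inRange(hsv,(20,120,90),(35,255,255)); n,l,st,ce=cv2.connectedComponentsWithStats(y)
for i in range(1,n):
    if st[i,4]>40: print(ce[i],st[i],onz('wrist',ce[i],.032,k))
```

```text
1.6667 [ 0.46685737 -0.35962647  0.20741272] [-0.4727491   0.3195876   0.40935194] [ 0.54383651 -0.33791599  0.28853353]
[{'centre': [282.6, 188.8], 'score': 0.95}]
0.6 [272.2, 100.6, 296.3, 285.9] 4239 ((284.5, 194.0), (182.0, 25.0), 90.0)
[284.36195509 118.27080581] [272 104  26  30 757] [ 0.52222781 -0.34832906  0.032     ]
[282.23956044 275.96263736] [271 266  23  21 455] [ 0.40553606 -0.3805264   0.032     ]
[103.8        359.77853107] [ 93 323  31  69 885] [ 0.28633071 -0.25650725  0.032     ]
[454.26213592 360.57864078] [444 323  18  69 515] [ 0.36795548 -0.54367673  0.032     ]
[502.68739496 414.28739496] [ 422  409  138   11 1190] [ 0.32550642 -0.61010136  0.032     ]
```

View pics/w1.png

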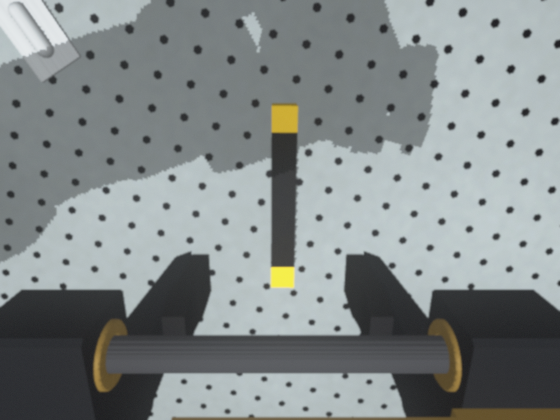

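The wrist view shows the bar between the open fingers, upright in the picture, with its yellow ends at about (284,118) and (282,276).

Run:
```python
from h import *
go([.4639,-.3644,.067],.269-np.pi/2)
```

```text
shift cm [ 0.02  0.17 14.26] twist 0.005 head now -1.297
```

Call:
arm_command:
  commands: [0,0.17,3,0,0,0.17,6,0,0,0.17,9,0,0,0.17,11.5,0,0,0.17,13.3,0,0,0.17,14.2,0,0,0.17,14.2,0,0,0.17,14.2,0]

```text
time_s: 2.48
tool_pos: [0.4634, -0.3656, 0.0688]
tcp_rot: [3.112, 0.425, 0.001]
wrist_force: [0.0, 0.4, 0.8]
finger_gap: 0.0601
grip_force: 0.0
```

Call:
arm_command:
  commands: [0,0,0,0,0,0,0,0,0,0,0,0,0,0,0,0,0,0,0,0,0,0,0,0,0,0,0,0,0,0,0,0]
  gripper: 0.5
  newtons: 25

```text
time_s: 3.15
tool_pos: [0.4638, -0.3645, 0.0678]
tcp_rot: [-3.112, -0.427, -0.0]
wrist_force: [0.2, -0.2, 0.9]
finger_gap: 0.0179
grip_force: 25.0
```

Call:
arm_command:
  commands: [0,0,-2.5,0,0,0,-6,0,0,0,-10,0,0,0,-14,0,0,0,-17.5,0,0,0,-20,0,0,0,-21,0,0,0,-21,0]

```text
time_s: 3.82
tool_pos: [0.464, -0.3648, 0.2793]
tcp_rot: [3.11, 0.427, 0.003]
wrist_force: [0.5, 0.2, -2.5]
finger_gap: 0.0177
grip_force: 25.0
```

Run:
```python
from h import *
print(r.state()['finger_gap'])
go([.4881,.2271,.28],.065-np.pi/2)
```

```text
0.01766729486189854
shift cm [ 18.27 -56.35  -0.21] twist 0.208 head now -1.298
```

Call:
arm_command:
  commands: [0.6,-1.9,0,0,1.7,-5.2,0,0,2.8,-8.7,0,0,3.95,-12.2,0,0,5.1,-15.8,0,0,6.2,-19.2,0,0,7.35,-22.7,0,0,8.5,-26.2,0,0]

```text
time_s: 4.48
tool_pos: [0.4742, -0.0874, 0.2753]
tcp_rot: [-3.11, -0.426, 0.005]
wrist_force: [0.6, -0.3, -2.9]
finger_gap: 0.0181
grip_force: 25.0
```

Call:
arm_command:
  commands: [1.1,-3.5,0,0.02,2.3,-7,0,0.05,3.4,-10.5,0,0.08,4.5,-14,0,0.11,5.7,-17.5,0,0.14,6.8,-21,0,0.17,7.9,-24.4,0,0.2,8.8,-27,0,0.208]

```text
time_s: 5.15
tool_pos: [0.486, 0.1968, 0.2751]
tcp_rot: [3.14, 0.101, -0.007]
wrist_force: [0.9, -0.3, -2.6]
finger_gap: 0.0178
grip_force: 25.0
```

Run:
```python
from h import *
r.camera('top')
s=r.state(); k=r.get_calibration('wrist'); im=r.camera('wrist')[:,:,::-1].copy(); cv2.imwrite('pics/w2.png',im)
print(s['time_s'],s['tool_pos'],np.degrees(1),s['finger_gap'])
for t in('bar_seat','bar'):
  d=r.spot_point(t,'wrist')[:2]; print(t,d,[onz('wrist',x['centre'],.064 ,k) for x in d])
print(proj('wrist',np.array([.4881,.2271,.064]),k))
go([.4881,.2271,.28],.065-np.pi/2)
```

```text
5.2 [0.48593524 0.19992419 0.27503786] 57.29577951308232 0.01815386404404604
bar_seat [{'centre': [244.2, 172.9], 'score': 0.72}] [array([0.49281401, 0.2276071 , 0.064     ])]
bar [{'centre': [277.1, 264.6], 'score': 0.76}] [array([0.41159025, 0.19532735, 0.064     ])]
[244.59469554 178.54617952]
shift cm [ 0.38 -3.23 -0.46] twist 0.001 head now -1.504
```

View pics/w2.png

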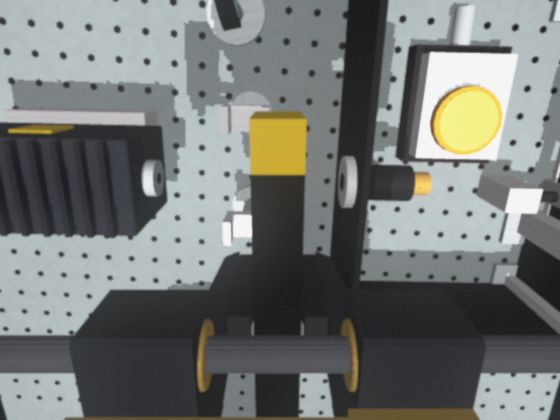

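The bar hangs level in the fingers. The two white forks are at about (245,118) and (240,228), half hidden by it, and the laser aperture and beam tube lie at row ~180. I'll step aside to see the forks.

Call:
arm_command:
  commands: [0,1.5,0,0,0,3,0,0,0,3.3,0,0,0,3.3,0,0,0,3.3,0,0]

```text
time_s: 5.77
tool_pos: [0.4891, 0.1611, 0.2773]
tcp_rot: [-3.14, -0.1, 0.001]
wrist_force: [-0.2, -0.2, -2.0]
finger_gap: 0.0178
grip_force: 25.0
```

Run:
```python
from h import *
import pickle
s=r.state(); k=r.get_calibration('wrist'); im=r.camera('wrist')[:,:,::-1].copy(); cv2.imwrite('pics/w3.png',im)
pickle.dump(k,open('k3.pkl','wb'))
print(s['time_s'],s['tool_pos'])
d=r.spot_point('bar_seat','wrist')[:2]; print(d,[onz('wrist',x['centre'],.064 ,k) for x in d])
u=proj('wrist',np.array([.4881,.2271,.064]),k);print(u)
# overlay predicted prong slot corners
p=[.63639,-.04887,.06501]
def W(g):
    c,s=np.cos(p[2]),np.sin(p[2]); return np.array([p[0]+c*g[0]-s*g[1],p[1]+s*g[0]+c*g[1],g[2]])
x0,y0=int(u[0])-100,int(u[1])-100
c=cv2.resize(im[max(y0,0):y0+170,x0:x0+200],None,fx=3.4,fy=3.4,interpolation=cv2.INTER_CUBIC)
for fx in(-.045,.045):
  q=np.array([(proj('wrist',W([-.13+fx+a,.285+b,.082]),k)-[x0,max(y0,0)])*3.4 for a,b in((-.01,-.012),(.01,-.012),(.01,.012),(-.01,.012))]).astype(int)
  cv2.polylines(c,[q],True,(0,0,255),1); print(x0,y0,(q/3.4).round(1).tolist())
cv2.imwrite('pics/w3c.png',c)
```

```text
5.7667 [0.4891359  0.16106424 0.27727832]
[{'centre': [196.3, 176.5], 'score': 0.72}, {'centre': [532.3, 22.6], 'score': 0.61}] [array([0.49072057, 0.22783501, 0.064     ]), array([ 0.62126922, -0.01583851,  0.064     ])]
[197.20809671 179.63814041]
97 79 [[114.7, 170.6], [113.2, 147.9], [83.5, 148.2], [85.6, 170.6]]
97 79 [[107.9, 61.2], [106.2, 33.8], [73.5, 33.8], [75.9, 61.2]]
```

View pics/w3c.png

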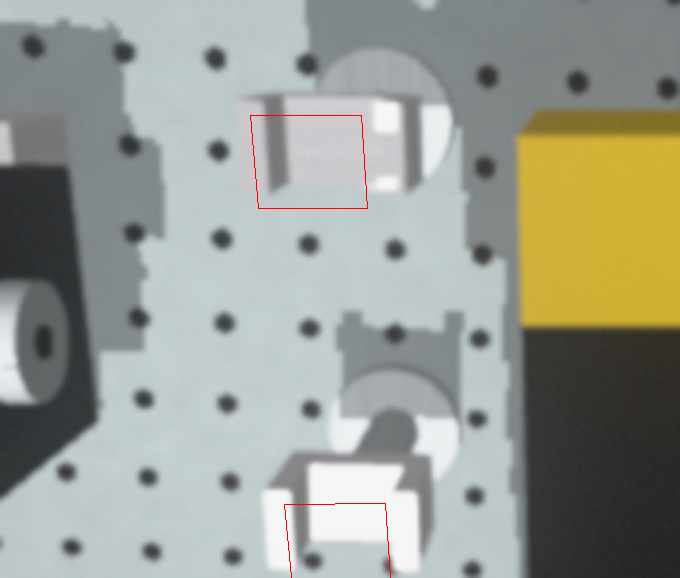

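The crop shows both forks: the near slot's inner edges are at crop columns ~295 and 391, the far one's at ~265 and 370. That is 5 to 10 crop px right of and above the prediction, so the seat is about 1.7 mm lower in y and 3.5 mm further in x. I'll check the bar's own offset in the same image.

Run:
```python
from h import *
import pickle
k=pickle.load(open('k3.pkl','rb')); im=cv2.imread('pics/w3.png')
T=np.array([.48914,.16106,.27728]); z=T[2]-.0678+.032
hsv=cv2.cvtColor(im,cv2.COLOR_BGR2HSV); y=cv2.inRange(hsv,(20,120,120),(35,255,255))
for row in (125,140,155,168):
    c=np.flatnonzero(y[row,200:330])+200; a,b=onz('wrist',[c.min()-.0,row],z,k),onz('wrist',[c.max()+1,row],z,k)
    m=(a+b)/2; h=-.1/2 # tool frame
    print(row,c.min(),c.max(),'width',np.linalg.norm(a-b)*1000,'mid',m-T)
# seat estimates from hand-measured slot inner edges (prong tops z=.082)
for n,P in {'near':[(292,490),(390,490),(297,568),(393,568)],'far':[(265,97),(370,97)]}.items():
    w=[onz('wrist',[97+p[0]/3.4,79+p[1]/3.4],.082,k) for p in P]; print(n,np.round(w,4).tolist(),np.mean(w,0))
s=r.state(); print(s['tool_pos']); go([.4915,.2254,.2],.055-np.pi/2)
```

```text
125 250 306 width 17.810466634670718 mid [ 0.06701369  0.00382    -0.0358    ]
140 250 306 width 18.0352104386647 mid [ 0.06234939  0.00351811 -0.0358    ]
155 250 305 width 17.945275662604583 mid [ 0.05755569  0.00336838 -0.0358    ]
168 251 305 width 17.822194064877923 mid [ 0.05332015  0.00293367 -0.0358    ]
near [[0.4561, 0.235, 0.082], [0.4576, 0.2119, 0.082], [0.436, 0.2341, 0.082], [0.4374, 0.211, 0.082]] [0.44678645 0.2229939  0.082     ]
far [[0.5463, 0.2393, 0.082], [0.5478, 0.2169, 0.082]] [0.54703883 0.22812145 0.082     ]
[0.48911111 0.16163542 0.27750071]
shift cm [ 0.65 -6.35  7.75] twist 0.01 head now -1.506
```

Call:
arm_command:
  commands: [0.25,-2.1,0.5,0.01,0.5,-4.3,1.5,0.01,0.7,-6.3,4,0.01,0.7,-6.4,7,0.01,0.7,-6.4,9.5,0.01,0.7,-6.4,10.5,0.01,0.7,-6.4,10.5,0.01,0.7,-6.4,10.5,0.01]

```text
time_s: 6.53
tool_pos: [0.4924, 0.2259, 0.1735]
tcp_rot: [-3.14, -0.086, -0.001]
wrist_force: [-0.2, 0.4, -2.5]
finger_gap: 0.0175
grip_force: 25.0
```

Run:
```python
from h import *
s=r.state(); k=r.get_calibration('wrist'); im=r.camera('wrist')[:,:,::-1].copy(); cv2.imwrite('pics/w4.png',im)
side=r.camera('side')[:,:,::-1]
s=r.state();print(s['time_s'],s['tool_pos'],s['wrist_force']); go([.4923,.226,.1318],.054-np.pi/2)
cv2.imwrite('pics/w4c.png',np.hstack([cv2.resize(im[20:320,150:450],(400,400)),cv2.resize(side[220:360,160:300],(400,400))]))
```

```text
6.6333 [0.49277526 0.22586879 0.17443711] [ 0.12689286  0.25377571 -2.40174577]
shift cm [-0.06 -0.01  4.26] twist 0.001 head now -1.516
```

View pics/w4c.png

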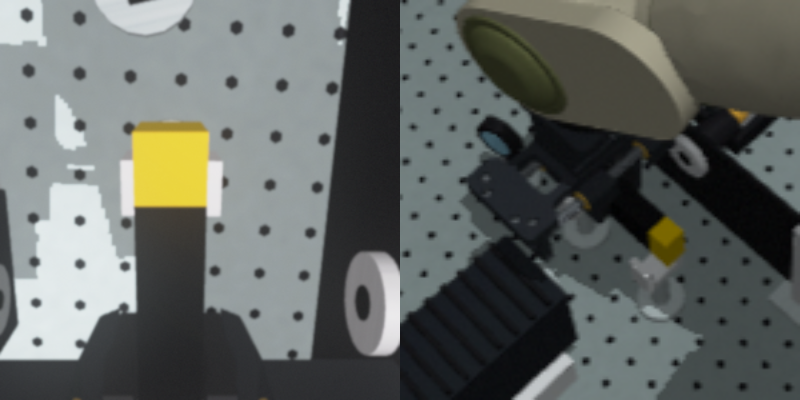

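The fork prongs show evenly on both sides of the yellow end (crop columns 121–133 and 209–222), so the bar is centred over the slot. I'll lower it.

Call:
arm_command:
  commands: [-0.05,0,1,0,-0.05,0,2,0,-0.05,0,3,0,-0.05,0,3.8,0,-0.05,0,4.2,0,-0.05,0,4.35,0,-0.05,0,4.35,0,-0.05,0,4.35,0]

```text
time_s: 7.3
tool_pos: [0.4915, 0.2256, 0.131]
tcp_rot: [3.14, 0.087, 0.0]
wrist_force: [-10.5, -4.9, 22.2]
finger_gap: 0.0177
grip_force: 25.0
```

Call:
arm_command:
  commands: [0,0,-0.1,0,0,0,-0.1,0,0,0,-0.1,0,0,0,-0.1,0,0,0,-0.1,0,0,0,-0.1,0]
  gripper: 4.5

```text
time_s: 7.8
tool_pos: [0.4915, 0.2257, 0.13]
tcp_rot: [3.14, 0.086, -0.0]
wrist_force: [-0.6, 0.5, 0.3]
finger_gap: 0.0447
grip_force: 0.0
```

Call:
arm_command:
  commands: [0,0,-1,0,0,0,-3,0,0,0,-6,0,0,0,-9,0,0,0,-12.5,0,0,0,-15,0,0,0,-16,0,0,0,-16,0]

```text
time_s: 8.47
tool_pos: [0.4919, 0.2259, 0.2926]
tcp_rot: [-3.14, -0.086, -0.007]
wrist_force: [-0.2, -1.1, -0.2]
finger_gap: 0.0451
grip_force: 0.0
```

Run:
```python
from h import *
k=r.get_calibration('wrist'); im=r.camera('wrist')[:,:,::-1].copy()
s=r.state();print(s['time_s'],s['tool_pos'],s['wrist_force'])
hsv=cv2.cvtColor(im,cv2.COLOR_BGR2HSV); y=cv2.inRange(hsv,(20,120,90),(35,255,255)); n,l,st,ce=cv2.connectedComponentsWithStats(y)
for i in range(1,n):
    if st[i,4]>60: print(ce[i],st[i],onz('wrist',ce[i],.096,k))
cv2.imwrite('pics/w5.png',im)
go([.4222-.004,-.0625,.3],.054)
```

```text
8.5167 [0.49147728 0.22572373 0.29029141] [-0.08272719 -0.28839036 -0.90923896]
[478.34379671 124.09118087] [452  95  64  63 669] [0.55108545 0.07973929 0.096     ]
[277.86235489 112.38971808] [266 100  24  26 603] [0.55136101 0.22873936 0.096     ]
[ 87.37182448 140.66281755] [ 60 136  57  10 433] [0.52277249 0.37081933 0.096     ]
[443.66666667 187.60119048] [437 180  14  17 168] [0.50123126 0.09599228 0.096     ]
[277.69948187 261.04404145] [268 252  21  20 386] [0.43048572 0.22216036 0.096     ]
[414.65413534 355.70927318] [398 320  27  72 798] [0.34165283 0.09172073 0.096     ]
[139.47381546 357.77680798] [130 322  26  70 802] [0.32528576 0.34340304 0.096     ]
[476.47405828 414.29850746] [ 394  409  155   11 1407] [0.27646541 0.02008574 0.096     ]
shift cm [-8.9  28.38 -0.98] twist -1.57 head now -1.516
```

View pics/w5.png

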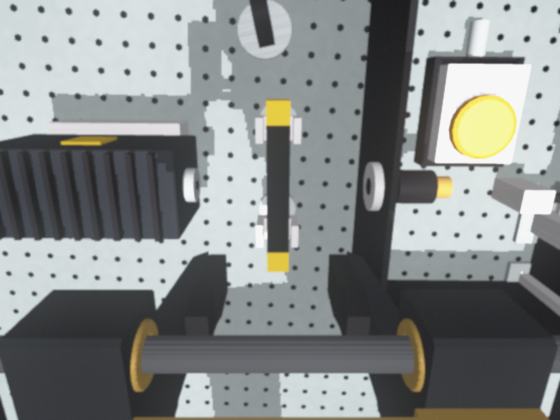

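The bar is lying down in both forks, with its ends at (278,112) and (278,261). Their midpoint agrees with the seat to within 1 mm. Next, the red catch.

Call:
arm_command:
  commands: [-1.1,3.5,0,-0.1,-2.2,7,0,-0.22,-3.3,10.5,0,-0.34,-4.4,14,0,-0.46,-5.5,17.5,0,-0.58,-6.6,21,0,-0.7,-7.8,24.6,0,-0.82,-8.8,27.4,0,-0.94]
  gripper: 7.5

```text
time_s: 9.18
tool_pos: [0.4202, -0.0458, 0.2884]
tcp_rot: [-2.82, -1.379, 0.004]
wrist_force: [0.8, -0.1, 0.3]
finger_gap: 0.0748
grip_force: 0.0
```

Call:
arm_command:
  commands: [0,0,0,-0.12,0,0,0,-0.24,0,0,0,-0.36,0,0,0,-0.48,0,0,0,-0.6,0,0,0,-0.63,0,0,0,-0.63,0,0,0,-0.63]

```text
time_s: 9.85
tool_pos: [0.4211, -0.0445, 0.2889]
tcp_rot: [-2.261, -2.178, 0.002]
wrist_force: [-0.3, 0.5, -0.4]
finger_gap: 0.0751
grip_force: 0.0
```

Run:
```python
from h import *
k=r.get_calibration('wrist'); s=r.state(); im=r.camera('wrist')[:,:,::-1].copy(); cv2.imwrite('pics/w6.png',im)
print(s['time_s'],s['tool_pos'])
hsv=cv2.cvtColor(im,cv2.COLOR_BGR2HSV)
for nm,m in(('red',cv2.inRange(hsv,(0,120,70),(8,255,255))|cv2.inRange(hsv,(172,120,70),(180,255,255))),('yel',cv2.inRange(hsv,(22,120,90),(35,255,255)))):
  n,l,st,ce=cv2.connectedComponentsWithStats(m)
  for i in range(1,n):
    if st[i,4]>60: print(nm,ce[i].round(1),st[i])
for t in('lock_grip','safety_grip'):
  for d in r.spot_point(t,'wrist')[:1]: print(t,d,onz('wrist',d['centre'],.146,k))
go([.4217,-.0636,.29],.053)
```

```text
9.85 [ 0.42105728 -0.04445098  0.28888564]
red [310.2 239.5] [303 213  16  52 555]
red [243.9 252.9] [237 237  14  33 358]
yel [426.8  55.3] [393  25  67  69 984]
yel [431.4 178.2] [370 173 120  12 231]
yel [502.4 194.1] [473 191  59   7 158]
yel [473.3 227.1] [ 453  202   40   51 1303]
yel [406.8 231.8] [ 392  207   31   52 1056]
lock_grip {'centre': [275.4, 240.1], 'score': 0.88} [ 0.41818346 -0.0632357   0.146     ]
safety_grip {'centre': [438.4, 228.4], 'score': 0.95} [ 0.52508773 -0.05879453  0.146     ]
shift cm [-1.91  0.11 -0.03] twist -0.09 head now -0.037
```

View pics/w6.png

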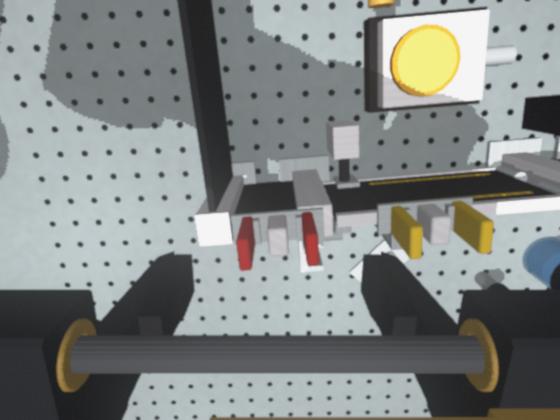

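The red tabs are at about (244,253) and (310,240), the yellow ones at (407,232) and (473,227). The gate is shut, and the open fingers straddle the red catch. I'll go down over it.

Run:
```python
from h import *
go([.4197,-.0634,.193],.053)
```

```text
shift cm [-1.9  -0.08  9.67] twist -0.09 head now -0.037
```

Call:
arm_command:
  commands: [-1,0,0.5,-0.05,-1.9,-0.1,2,-0.09,-1.9,-0.1,4,-0.09,-1.9,-0.1,6.5,-0.09,-1.9,-0.1,8.5,-0.09,-1.9,-0.1,9.4,-0.09,-1.9,-0.1,9.65,-0.09,-1.9,-0.1,9.65,-0.09]

```text
time_s: 10.67
tool_pos: [0.4199, -0.0635, 0.1938]
tcp_rot: [-2.16, -2.28, 0.0]
wrist_force: [0.3, 0.2, 0.5]
finger_gap: 0.0748
grip_force: 0.0
```

Run:
```python
from h import *
k=r.get_calibration('wrist'); im=r.camera('wrist')[:,:,::-1].copy(); cv2.imwrite('pics/w7.png',im[100:420])
s=r.state(); print(s['time_s'],s['tool_pos'],s['wrist_force'])
go([.4197,-.0634,.193],.053)
```

```text
10.7167 [ 0.42009343 -0.06364921  0.19441205] [0.15362254 0.79304447 0.14948276]
shift cm [ 0.03 -0.04  0.14] twist 0.001 head now 0.054
```

View pics/w7.png

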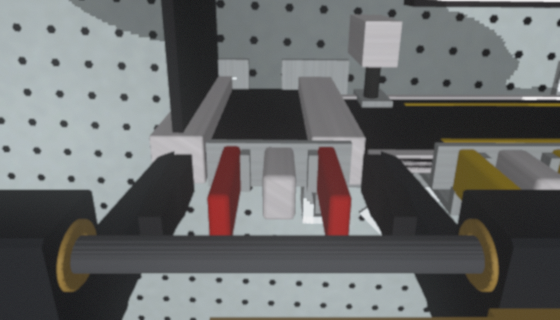

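Both red tabs stand centred between the fingers, with no contact. Squeezing now.

Call:
arm_command:
  commands: [0,0,0,0,0,0,0,0,0,0,0,0,0,0,0,0,0,0,0,0,0,0,0,0,0,0,0,0,0,0,0,0]
  gripper: 3.0
  newtons: 18

```text
time_s: 11.38
tool_pos: [0.4203, -0.0636, 0.1943]
tcp_rot: [2.16, 2.279, 0.002]
wrist_force: [3.9, 2.7, 5.9]
finger_gap: 0.0338
grip_force: 18.0
```

Call:
arm_command:
  commands: [0,0,0,0,0,0,0,0,0,0,0,0,0,0,0,0]

```text
time_s: 11.72
tool_pos: [0.4203, -0.0636, 0.1943]
tcp_rot: [2.16, 2.279, 0.002]
wrist_force: [4.0, 3.5, 5.7]
finger_gap: 0.034
grip_force: 18.0
```

Call:
arm_command:
  commands: [0,0,0,0,0,0,0,0,0,0,0,0,0,0,0,0,0,0,0,0,0,0,0,0]
  gripper: 7.5

```text
time_s: 12.22
tool_pos: [0.4193, -0.0635, 0.1934]
tcp_rot: [-2.16, -2.28, 0.001]
wrist_force: [-0.2, 0.5, 0.1]
finger_gap: 0.0713
grip_force: 0.0
```

Call:
arm_command:
  commands: [0,0,-1,0,0,0,-3,0,0,0,-6,0,0,0,-9,0,0,0,-10,0,0,0,-10,0]

```text
time_s: 12.72
tool_pos: [0.4202, -0.0638, 0.2958]
tcp_rot: [2.158, 2.278, 0.002]
wrist_force: [0.4, -0.6, -0.6]
finger_gap: 0.0747
grip_force: 0.0
```

Run:
```python
from h import *
k=r.get_calibration('wrist'); s=r.state(); im=r.camera('wrist')[:,:,::-1].copy(); cv2.imwrite('pics/w8.png',im)
print(s['time_s'],s['tool_pos'])
for t in('lock_grip','safety_grip','hinge_top'):
  for d in r.spot_point(t,'wrist')[:1]: print(t,d,onz('wrist',d['centre'],.12 if t[0]=='h' else .146,k))
H=np.array([.6364-.0015,-.0522]); 
for th in(0,.17): a=np.pi+.053+th; p=H+.11*np.array([np.cos(a),np.sin(a)]); print(th,p); go([*p,.29],.053+th)
r.camera('top')
for d in r.spot_point('safety_grip','top')[:1]: print(d,onz('top',d['centre'],.146))
```

```text
12.7167 [ 0.42016589 -0.0638043   0.29579394]
lock_grip {'centre': [275.2, 206.8], 'score': 0.85} [ 0.41864558 -0.0621921   0.146     ]
safety_grip {'centre': [432.6, 234.6], 'score': 0.7} [ 0.52662478 -0.07650573  0.146     ]
0 [ 0.52505446 -0.05802727]
shift cm [-0.03 10.59  0.21] twist 0.001 head now 0.054
0.17 [ 0.52762378 -0.0765272 ]
shift cm [-1.89 10.74  0.21] twist -0.169 head now 0.054
{'centre': [294.6, 225.0], 'score': 0.67} [ 0.53008447 -0.07031058  0.146     ]
```

View pics/w8.png

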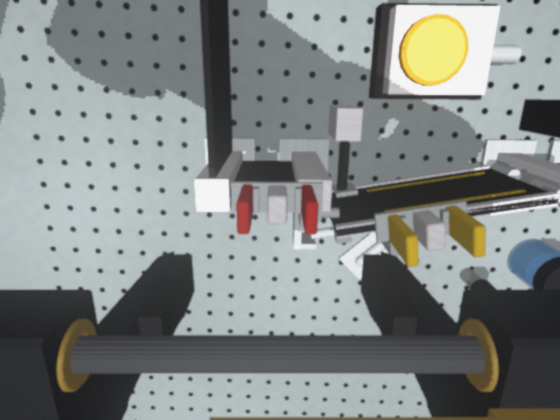

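The gate stands ajar at about 0.17 rad and the red catch is released; the yellow tabs are at (403,240) and (466,231). The wrist reading gives (0.5266, -0.0765) for the catch, which matches the 0.17 rad prediction.

Call:
arm_command:
  commands: [-0.6,3.5,0,-0.06,-1.2,7,0,-0.12,-1.9,10.2,1,-0.17,-1.9,10.65,3.5,-0.17,-1.9,10.65,6,-0.17,-1.9,10.65,7.3,-0.17,-1.9,10.65,7.3,-0.17]

```text
time_s: 13.6
tool_pos: [0.526, -0.0763, 0.217]
tcp_rot: [-1.955, -2.451, 0.003]
wrist_force: [0.2, 0.6, 0.2]
finger_gap: 0.0751
grip_force: 0.0
```

Run:
```python
from h import *
k=r.get_calibration('wrist'); s=r.state(); im=r.camera('wrist')[:,:,::-1].copy(); cv2.imwrite('pics/w9.png',im[100:420])
print(s['time_s'],s['tool_pos'])
for d in r.spot_point('safety_grip','wrist')[:1]: print(d,onz('wrist',d['centre'],.146,k))
go([.527,-.0765,.193],.223)
```

```text
13.6 [ 0.52601403 -0.07633007  0.21703491]
{'centre': [281.4, 267.8], 'score': 0.85} [ 0.52697072 -0.07666332  0.146     ]
shift cm [ 0.03 -0.    2.76] twist 0.001 head now 0.224
```

View pics/w9.png

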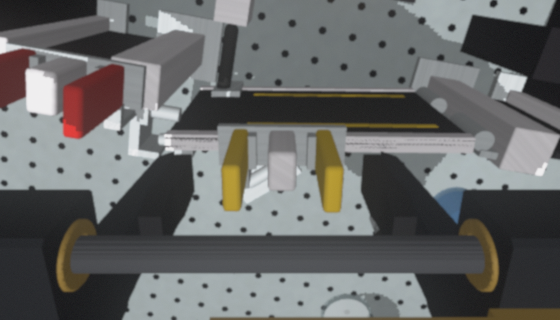

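The yellow tabs sit centred between the fingers, and the grip point is within 1 mm. Down and squeeze.

Call:
arm_command:
  commands: [0,0,1,0,0,0,2,0,0,0,2.6,0,0,0,2.65,0,0,0,2.65,0]

```text
time_s: 14.12
tool_pos: [0.527, -0.0767, 0.194]
tcp_rot: [-1.959, -2.455, 0.0]
wrist_force: [0.2, 0.2, 0.6]
finger_gap: 0.0749
grip_force: 0.0
```

Call:
arm_command:
  commands: [0,0,0,0,0,0,0,0,0,0,0,0,0,0,0,0,0,0,0,0,0,0,0,0,0,0,0,0,0,0,0,0]
  gripper: 3.0
  newtons: 30

```text
time_s: 14.78
tool_pos: [0.5277, -0.077, 0.1947]
tcp_rot: [1.958, 2.454, 0.001]
wrist_force: [4.6, -1.9, 0.1]
finger_gap: 0.0333
grip_force: 30.0
```

```bash
cat > arc.py <<'E'
from h import *
import sys
s=r.state(); R=Ro.from_rotvec(s['tcp_rot']).as_matrix(); h=np.arctan2(R[1,1],R[0,1]); P=np.array(s['tool_pos'])
psi=.053; H=np.array([.635,-.0522]); d=P[:2]-H; print(s['time_s'],P,s['wrist_force'],s['finger_gap'],'rad',np.linalg.norm(d),'theta pos',np.arctan2(d[1],d[0])%(2*np.pi)-np.pi-psi,'theta head',h-psi)
th0=h-psi
for th in map(float,sys.argv[1:]):
    a=np.pi+psi+th; X=np.array([*(H+.11*np.array([np.cos(a),np.sin(a)])),.193])
    print(th,np.round(R.T@(X-P)*100,2).tolist(),round(-(th-th0),3))
E
python3 arc.py .25 .33 .41 .49 .57 .65
```

```text
14.7833 [ 0.52765591 -0.07703442  0.19467327] [ 4.60031202 -1.89781365  0.09550883] 0.03331787379268221 rad 0.11017940935264507 theta pos 0.17435345283538822 theta head 0.1710275758978335
0.25 [-0.83, 0.05, 0.17] -0.079
0.33 [-1.7, 0.16, 0.17] -0.159
0.41 [-2.57, 0.33, 0.17] -0.239
0.49 [-3.41, 0.57, 0.17] -0.319
0.57 [-4.24, 0.88, 0.17] -0.399
0.65 [-5.03, 1.26, 0.18] -0.479
```

Call:
arm_command:
  commands: [-0.4,0,0,-0.04,-0.85,0.05,0,-0.08,-1.3,0.1,0,-0.12,-1.7,0.2,0,-0.16,-2.15,0.25,0,-0.2,-2.6,0.35,0,-0.24,-3,0.45,0,-0.28,-3.4,0.6,0,-0.32]

```text
time_s: 15.45
tool_pos: [0.5404, -0.1086, 0.1947]
tcp_rot: [-1.541, -2.737, -0.0]
wrist_force: [-2.0, 0.1, 4.6]
finger_gap: 0.0334
grip_force: 30.0
```

```bash
python3 arc.py .56 .63 .70 .77 .84 .91 .98
```

```text
15.45 [ 0.5403889  -0.10862882  0.19466969] [-2.00106586  0.11003319  4.64911067] 0.03336478743896183 rad 0.11016112072695128 theta pos 0.4847897055312997 theta head 0.49245156238356597
0.56 [-0.83, 0.04, 0.17] -0.068
0.63 [-1.59, 0.12, 0.17] -0.138
0.7 [-2.35, 0.25, 0.17] -0.208
0.77 [-3.1, 0.44, 0.16] -0.278
0.84 [-3.83, 0.67, 0.16] -0.348
0.91 [-4.55, 0.96, 0.16] -0.418
0.98 [-5.24, 1.3, 0.16] -0.488
```

Call:
arm_command:
  commands: [-0.6,0,0,-0.05,-1.2,0.1,0,-0.1,-1.75,0.15,0,-0.15,-2.3,0.25,0,-0.2,-2.9,0.4,0,-0.26,-3.5,0.55,0,-0.32,-4.1,0.8,0,-0.38,-4.7,1.05,0,-0.44]
  newtons: 40

```text
time_s: 16.12
tool_pos: [0.5735, -0.1438, 0.1947]
tcp_rot: [-0.905, -3.007, 0.001]
wrist_force: [-3.0, -0.2, 5.5]
finger_gap: 0.0327
grip_force: 40.0
```

```bash
python3 arc.py 1.0 1.05 1.1 1.15 1.2 1.25 1.3 1.35
```

```text
16.1167 [ 0.57348951 -0.14383243  0.19473237] [-3.03078509 -0.20079299  5.53760005] 0.03273620720838029 rad 0.11036323154018823 theta pos 0.9266106261824659 theta head 0.9332868921746811
1.0 [-0.81, 0.06, 0.17] -0.067
1.05 [-1.35, 0.11, 0.17] -0.117
1.1 [-1.9, 0.19, 0.17] -0.167
1.15 [-2.44, 0.29, 0.17] -0.217
1.2 [-2.97, 0.43, 0.17] -0.267
1.25 [-3.5, 0.58, 0.17] -0.317
1.3 [-4.02, 0.77, 0.17] -0.367
1.35 [-4.53, 0.98, 0.17] -0.417
```

Call:
arm_command:
  commands: [-0.55,0.03,0,-0.05,-1.1,0.1,0,-0.1,-1.7,0.15,0,-0.15,-2.25,0.25,0,-0.2,-2.8,0.4,0,-0.25,-3.35,0.55,0,-0.3,-3.9,0.72,0,-0.35,-4.4,0.92,0,-0.4]

```text
time_s: 16.78
tool_pos: [0.615, -0.1608, 0.1947]
tcp_rot: [-0.289, -3.126, 0.002]
wrist_force: [-5.6, -3.3, 6.3]
finger_gap: 0.0329
grip_force: 40.0
```

Call:
arm_command:
  commands: [0,0,0,0,0,0,0,0,0,0,0,0,0,0,0,0,0,0,0,0,0,0,0,0]

```text
time_s: 17.28
tool_pos: [0.6149, -0.1608, 0.1947]
tcp_rot: [-0.293, -3.126, 0.002]
wrist_force: [-4.2, -4.8, 5.8]
finger_gap: 0.0327
grip_force: 40.0
```

```bash
python3 arc.py
python3 - <<'E'
from h import *
im=r.camera('top')[:,:,::-1]; cv2.imwrite('pics/t9.png',cv2.resize(im[100:320,130:450],(800,550)))
for t,z in(('bar',.064),('jar',0),('beaker',0),('lens',0)):
  for d in r.spot_point(t,'top')[:1]: print(t,d,onz('top',d['centre'],z))
E
python3 arc.py
```

```text
17.2833 [ 0.61487914 -0.16079427  0.19471313] [-4.16417302 -4.7996278   5.78276245] 0.03269419516933811 rad 0.11044258066481873 theta pos 1.3345892287030203 theta head 1.3308598568884187
bar {'centre': [184.0, 240.3], 'score': 0.81} [0.48914013 0.23330178 0.064     ]
jar {'centre': [322.1, 162.9], 'score': 0.34} [ 0.71840479 -0.1575824   0.        ]
beaker {'centre': [372.6, 185.9], 'score': 0.56} [ 0.65083154 -0.30609779  0.        ]
lens {'centre': [181.0, 196.5], 'score': 0.68} [0.61707346 0.25624546 0.        ]
17.5333 [ 0.61488692 -0.16078136  0.19471826] [-4.40269621 -4.13585244  5.0037076 ] 0.03322122766375169 rad 0.11042847594280591 theta pos 1.3346372270532063 theta head 1.3308409867370559
```

View pics/t9.png

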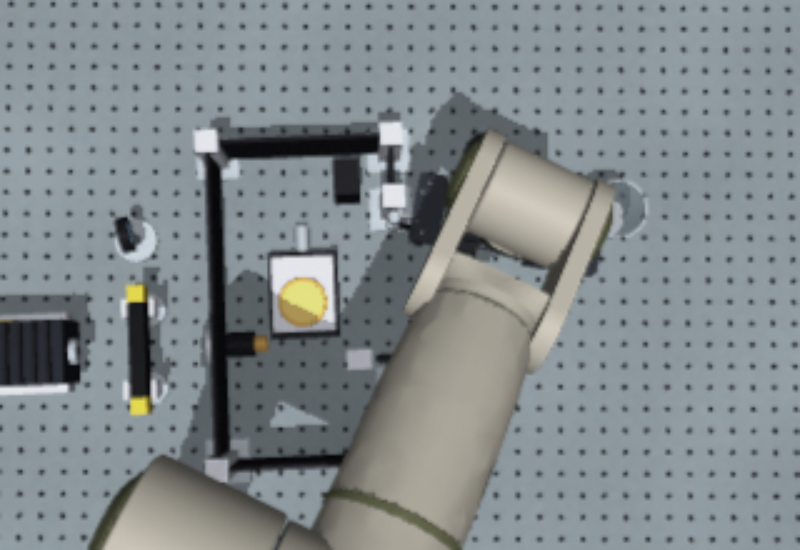

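The bar lies in the forks (crop (138,350)), the lens and beaker stand where they were, and the gate is held at about 1.33 rad with the yellow catch fully squeezed. I'm handing the job in.

```bash
python3 -c "
from cell import r
print(r.job_done())"
```

```text
the job is handed in; nothing more can be done
None
```

The bar is lying in both forks and released, and the gate is held open at about 1.33 rad with the yellow catch squeezed in; the job was handed in at about 17.5 s with no verdict returned, and the beaker and lens showed no movement in the last top view (the arm hid the jar, which nothing came near).

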